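Reassemble the airbrush compressor's intake filter on its tie rod

TASK

Put the airbrush compressor's intake filter back together on its base: first the brass support disc over the tie rod and down onto the seat, then the orange spacer on top of it, and last the blue clamp cap, turned until its slot finds the tang of the rod, so that it drops over it and sits fully home, flat on the spacer. Be gentle: feel for the tang with light pressure and never force a part down (a few newtons will do, 25 is too much). Leave the glue bottle, the paint tinlet and the yellow van standing where they are.

Things in the scene. Friction and masses are not known exactly. Their poses are not given: they have to be found in the camera images.
- filter_base: Grey round filter base, fixed. Origin: centre of its underside, on the board, z up. Flange 88 mm across, 8 mm high, a brass spigot along its +x, ending 70 mm from the axis. A step 52 mm across up to 11 mm, then an aluminium boss 40 mm across, its flat top the seat, at 24 mm. A steel tie rod 26 mm thick, shoulder bevelled, rises on the axis to 54 mm. Boss and rod stand on a stiff rubber mount: it gives 0.08 mm per newton, at most 4 mm.
- rod_tip (a point): Top centre of the tang, on the axis 64 mm above the base's origin. Tang: upright steel tongue on the tie rod, 6 mm thick, 24 mm wide, 10 mm high, rounded crest. The rod will not turn, but its angle is unknown: the tang's width points anywhere from 0.15 to 1.55 rad counterclockwise (from above) of the base's x axis. No reading shows it (this point turns with the base, not the tang): feel or look.
- support_disc: Loose brass support disc: flat ring 50 mm across, 12 mm thick, bore 28.4 mm, dark perforation marks on top, 80 g. It lies flat on the board. Origin: centre of its underside, z up. Seated, its origin is 24 mm above the base's.
- spacer: Loose orange plastic spacer: tube 40 mm across, 20 mm high, bore 28.4 mm, 30 g, standing upright on the board. Origin: centre of its underside, z up. Seated on the disc, its origin is 36 mm above the base's.
- clamp_cap: Loose blue clamp cap lying slot down, 50 to 100 g. Round body 48 mm across, 14 mm high; on it an upright grip bar 36 mm long (along the cap's x), 12 mm wide (y), 14 to 34 mm above the underside. Origin: centre of the underside, z up. Off the tang's angle it stops on the crest, origin 64 mm above the base's; in line it goes down to the spacer, 56 mm above the base's origin.
- cap_slot (a point): Centre of the mouth of the blind slot in the cap's underside (same point as the cap's origin). Slot 28 mm long along the cap's x, as the grip bar, 8.8 mm wide, 10 mm deep. It fits over the tang when the bar is within about 0.1 rad of the tang's direction, either way round, and the cap within about 1 mm of the axis; nearly there, the rounded crest lets it sink about 1 mm.
- glue_bottle: Bystander: white glue bottle with a green label and a red spout, 34 mm across, 104 mm high, origin at the centre of its underside. Leave it alone.
- tinlet_1: Bystander: small paint tinlet with a dark green lid, 33 mm across, 34 mm high, origin at the centre of its underside. Leave it alone.
- van_yellow: Bystander: yellow model van, 35 mm wide (x), 80 mm long (y), 39 mm high, origin at the centre of its underside. Leave it alone.
Mind the look-alikes: they are no part of the job. Of the things that look like the support_disc, take the one that is farthest to the robot's right at the start.

How it is judged:
By the outcome, as a careful person would: the job done as asked, in the order asked, and still so for the second after the job is handed in, with the robot touching nothing.
It also fails if it takes over 72 s, if anything falls off the work surface, if the arm or the gripper's body presses on something with over 40 N, if the wrist force passes 120 N, or if a joint passes its speed limit or range.

ROBOT

A 6-joint arm with a two-finger parallel gripper is mounted at the origin on a cart in front of the work surface, level with it; the furniture and walls round the work are solid. World frame = base frame: x ahead of the robot, y to its left, z up, the work surface at z = 0. Lengths are in mm, angles in rad, forces in N, time in s.
With the tool pointing down it reaches from about 275 to 1000 mm from the base axis. Payload 8.4 kg.
Tool frame: the origin (TCP) lies midway between the tips of the shut fingers; the grasp point (between the pads) lies grip_depth behind it (grip_depth is the distance from the TCP to the grasp point, in mm); z points along the fingers, y is the line along which they close (so a half turn about z gives the same grasp; the last joint's range is limited). The gripper opens to 85 mm and grips with 20 to 120 N. Pads are 22 mm wide; open, the fingers measure 114 mm over their backs; the gripper's body (76 mm by 85 mm) begins 54 mm behind the grasp point. The pads swing forward as they close: fully open they stand 13 mm farther back than shut.
Start: joints at [-1.164, 0.353, 1.633, -0, 1.155, -0.002], TCP at [248.442, -573.502, 231.281] pointing down, gripper open.
Joint ranges: [-2.63, 2.63], [-0.92, 2.1], [0.06, 2.66], [-1.3, 4.44], [0, 2.69], [-3.02, 3.02]. Speed limits (rad/s): [2.22, 2.22, 2.79, 3.14, 3.14, 3.14].

INTERFACE

Orientations are given as [roll, pitch, yaw] about the fixed x, y, z axes, in that order (R = Rz(yaw) Ry(pitch) Rx(roll)).
In Python, from rig import * gives the robot as it stands.
- The arm moves only by the shell command python3 -m creep 'ROWS' [FORCE]. ROWS is JSON, a list of rows, each an object of numbers: "x", "y", "z": the shift along the tool's x, y, z in mm; "rx", "ry", "rz": the turn, a rotation vector about the tool's x, y, z in rad; "hand": the finger opening in mm, from 0 to 85.4. A call has 1 to 20 rows; each row shifts and turns the commanded pose from where the row before left it, along the tool's axes as they then stand; what a row does not reach is not made up. A row lasts 1/8 s, in which the tool goes at most 62.5 mm and 10.7 degrees, less where a joint would pass 70% of its speed; a pose out of reach is approached as far as the arm can. A call with a gripper value outside its range is refused whole. The fingers move at their own pace and stop on an object; FORCE is the grip in N (left out, the last holds). Time passes only in rows, so rows that do not move let the fingers close. It gives the time, the measured TCP pose, the force, the opening and the grip force at its end, in the units of the state.
- sense(): the state, without advancing time (a new reading comes with each control period).
- grab_frame(name): name is "scene" or "top"; returns the picture (420x560x3 uint8, red, green, blue); there is no depth.
- get_calibration(name): a dict with "K" (3x3 intrinsics, pixels), "k1" (the pictures are not rectified: a ray, as slopes to the right and down, at radius r is drawn at 1 + k1 r^2 times it, then the intrinsics apply), "R" (3x3) and "t" (3): a world point X has camera coordinates R X + t. Camera axes: x right, y down, z forward; pixel columns grow to the right and rows downward; lengths in mm; the calibration is good to about 2 mm. A picture is of the moment at which its call begins. get_calibration takes no time and is no camera call.
- sign_off(): hands the job in; it is judged then, once.
The state is a dict: "clock": time; "qpos": joint angles; "qvel": joint speeds; "joint_efforts": joint torques, N m; "eef_pos": TCP position; "tcp_rot": TCP orientation; "contact_force": force on the tool from outside, world axes, zero at the start; "wrist_torque": the same for the moment, N m; "opening": opening from 0.0 (shut) to 1.0 (fully open); "grasp_force": force on a finger pad.
Only numpy, scipy, OpenCV 4.12 (cv2) and the standard library are available. Lean on these libraries where they do the work, as an engineer would, in place of code of your own. Each camera call takes 0.05 s, during which the arm holds its last target. There are 200 camera calls.

## Working session

There is one attempt and no reset: what is moved stays moved. The work goes in short steps, Python scripts to look and compute and a shell command to move; the robot and the scene stay as the last step left them, time stands still between calls to the robot, and variables do not carry over. Pictures are saved under pics/ and viewed, at most 10 in all, crops included, and the job is handed in when it is done.

```bash
ls; mkdir -p pics; python3 - <<'E'
from rig import *
import cv2
s=sense();print({k:s[k] for k in ['clock','eef_pos','tcp_rot','opening','contact_force']})
try: print(grip_depth)
except Exception as e: print(e)
for n in ['top','scene']:
    im=grab_frame(n); cv2.imwrite(f'pics/{n}0.png',im[:,:,::-1]); c=get_calibration(n); print(n,c)
E
```

```text
pics
{'clock': 0.0, 'eef_pos': array([ 248.2536993 , -573.057825  ,  230.54466701]), 'tcp_rot': array([-3.14019088e+00,  6.21639892e-06,  4.08812354e-01]), 'opening': 1.0028135292504143, 'contact_force': array([-0.28343298, -0.03816974, -0.7419332 ])}
18.700000000000003
top {'K': array([[413.04486079,   0.        , 284.23042344],
       [  0.        , 413.04486079, 211.5447373 ],
       [  0.        ,   0.        ,   1.        ]]), 'k1': -0.10173973274516081, 'R': array([[-0.01755056, -0.99963937, -0.02032483],
       [-0.98449343,  0.02082612, -0.17418082],
       [ 0.17454129,  0.01695269, -0.98450391]]), 't': array([ 68.46649056, 596.51949496, 867.40026935])}
scene {'K': array([[399.34618804,   0.        , 278.19700352],
       [  0.        , 399.34618804, 199.66369789],
       [  0.        ,   0.        ,   1.        ]]), 'k1': -0.07511988345470018, 'R': array([[ 0.5496962 , -0.83533475, -0.00706655],
       [-0.40604483, -0.25978801, -0.87614941],
       [ 0.73004225,  0.48448534, -0.48198784]]), 't': array([-262.68386876,  308.28974559,  498.19025942])}
```

View pics/top0.png

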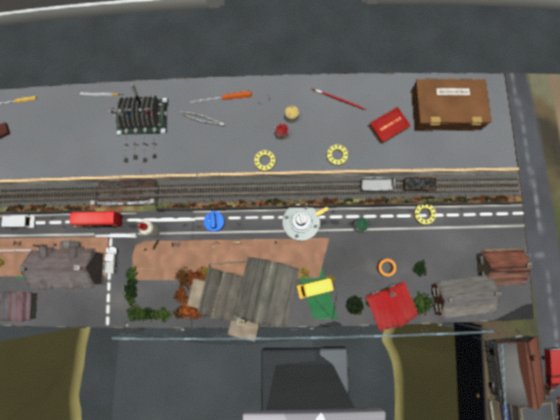

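View pics/scene0.png

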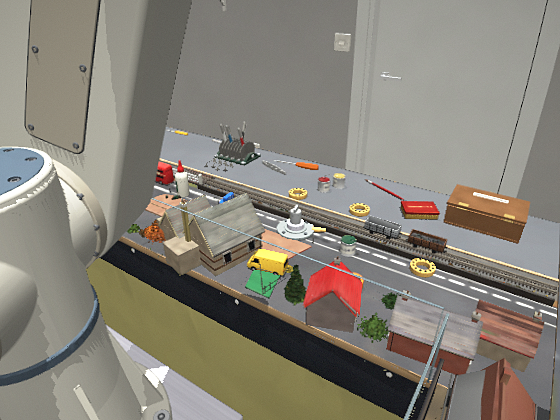

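The top view shows the three brass rings at (265,160), (337,155) and (425,214). The last is the rightmost, so it is the one to take. The base is at (301,222) with its spigot toward (322,211), the cap at (213,221), the spacer at (387,267), the tinlet at (360,225), the van at (315,288) and the glue bottle at (147,228).

```bash
cat > h.py <<'E'
from rig import *
import cv2, numpy as np
def cam(n):
    c=get_calibration(n); return c['K'],np.array([c['k1'],0,0,0,0.]),np.array(c['R']),np.array(c['t'])
def px2w(n,uv,z):
    K,d,R,t=cam(n); p=cv2.undistortPoints(np.array(uv,float).reshape(-1,1,2),K,d,None,None,None).reshape(-1,2)
    C=-R.T@t; D=np.c_[p,np.ones(len(p))]@R; return C+D*((z-C[2])/D[:,2])[:,None]
def w2px(n,X):
    K,d,R,t=cam(n); return cv2.projectPoints(np.array(X,float).reshape(-1,1,3),cv2.Rodrigues(R)[0],t,K,d)[0].reshape(-1,2)
def hue(im,c,r,lo,hi,smin=90,vmin=40):
    h=cv2.cvtColor(im,cv2.COLOR_RGB2HSV); m=cv2.inRange(h,(lo,smin,vmin),(hi,255,255)); k=np.zeros_like(m); cv2.circle(k,c,r,255,-1); return m&k
def go(x,y):  # shift needed in tool axes (tool down)
    s=sense(); a=s['tcp_rot'][2]; dx,dy=x-s['eef_pos'][0],y-s['eef_pos'][1]
    return np.round([dx*np.cos(a)+dy*np.sin(a), dx*np.sin(a)-dy*np.cos(a)],1), s['eef_pos'][2].round(1), a.round(3)
E
python3 - <<'E'
from h import *
im=grab_frame('top')
for nm,c,r,lo,hi,z in [('disc',(425,214),18,18,36,12),('spacer',(387,267),18,5,18,20),('cap',(213,221),20,100,130,0)]:
    m=hue(im,c,r,lo,hi); p=np.argwhere(m)[:,::-1].astype(np.float32)
    h=cv2.convexHull(p); e=cv2.fitEllipse(h); print(nm,len(p),e)
    W=px2w('top',h.reshape(-1,2),z); (cx,cy),R=cv2.minEnclosingCircle(W[:,:2].astype(np.float32)); print(' circ',cx,cy,R,'ell',px2w('top',[e[0]],z)[0], 'bbox',W.min(0),W.max(0))
print('base approx', px2w('top',[(301,222)],8), 'spigot',px2w('top',[(326,210)],6))
def crop(c,r=30): return cv2.resize(im[c[1]-r:c[1]+r,c[0]-r:c[0]+r],(395,295) if 0 else (290,290),interpolation=cv2.INTER_CUBIC)
a=np.hstack([crop((301,222)),crop((213,221))]);b=np.hstack([crop((425,214)),crop((387,267))])
cv2.imwrite('pics/m0.png',np.vstack([a,b])[:,:,::-1])
E
```

```text
disc 291 ((424.5749816894531, 209.52638244628906), (24.700212478637695, 28.834983825683594), 178.73495483398438)
 circ 602.2686157226562 -272.6313171386719 34.403045654296875 ell [ 602.85658668 -271.31545764   12.        ] bbox [ 568.56670287 -300.33241964   12.        ] [ 632.84036963 -245.21281286   12.        ]
spacer 215 ((386.71600341796875, 267.0736083984375), (18.644140243530273, 19.41103172302246), 102.28401947021484)
 circ 470.94232177734375 -172.03326416015625 22.113088607788086 ell [ 471.09355878 -172.19382085   20.        ] bbox [ 450.85991354 -193.65928065   20.        ] [ 491.73136013 -149.96330327   20.        ]
cap 352 ((213.57937622070312, 220.8217010498047), (21.02692413330078, 21.483110427856445), 56.18974304199219)
 circ 588.7947387695312 225.075439453125 26.06787872314453 ell [588.39497522 225.31838837   0.        ] bbox [566.3110494  200.42609301   0.        ] [614.49737365 250.62270169   0.        ]
base approx [[580.18645486  19.09794316   8.        ]] spigot [[607.67972338 -40.21364947   6.        ]]
```

View pics/m0.png

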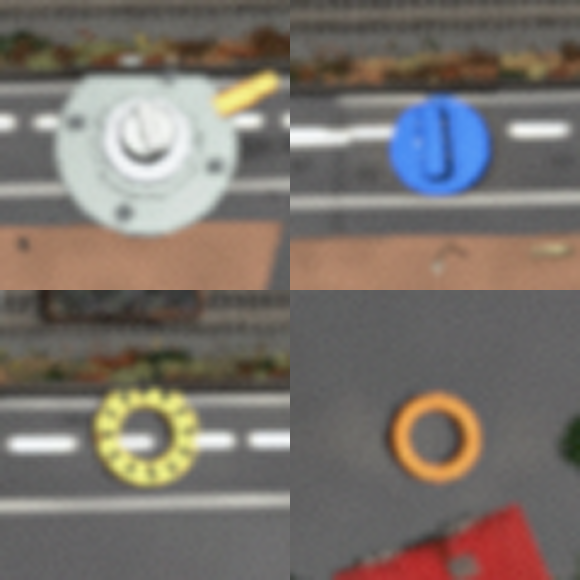

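The crops show the tang on the rod top at crop pixel (145,122), close to vertical with a small lean to the left at the top, so its world yaw is about 0.1–0.2. The cap's bar is nearly vertical as well. Next I'll fit the known circles to the edges.

```bash
cat >> h.py <<'E'
from scipy.optimize import minimize
from scipy.ndimage import map_coordinates
T=np.linspace(0,2*np.pi,120,endpoint=False)
def fit(im,n,x0,circ,grey=None,span=8):
    """circ: list of (radius,z); maximise radial edge strength along the projected circles"""
    g=cv2.GaussianBlur(im.astype(np.float32),(0,0),0.7)
    def f(p):
        t=0
        for r,z in circ:
            P=lambda q: w2px(n,np.c_[p[0]+q*np.cos(T),p[1]+q*np.sin(T),np.full(120,z)])
            a,b=P(r-2),P(r+2); S=lambda u:np.array([map_coordinates(g[:,:,k],[u[:,1],u[:,0]],order=1) for k in range(3)])
            d=S(a)-S(b); t+=np.mean(np.minimum(np.linalg.norm(d,axis=0),60))
        return -t
    best=min(((f((x0[0]+i,x0[1]+j)),x0[0]+i,x0[1]+j) for i in np.arange(-span,span+1,2) for j in np.arange(-span,span+1,2)))
    r=minimize(f,best[1:],method='Nelder-Mead',options=dict(initial_simplex=[best[1:],(best[1]+1,best[2]),(best[1],best[2]+1)])); return r.x.round(1),round(-r.fun,1)
E
python3 - <<'E'
from h import *
im=grab_frame('top'); P=lambda uv,z:px2w('top',[uv],z)[0]
sc=lambda n:n
sm=grab_frame('scene')
for nm,uv,z,c in [('disc',(425.4,214.4),12,[(25,12),(14.2,12)]),('spacer',(387,267),20,[(20,20),(14.2,20)]),('cap',(213,221),14,[(24,14)]),('flange',(301,222),8,[(44,8)]),('boss',(301,220),24,[(20,24)]),('rod',(301,218),54,[(13,53)])]:
    x0=P(uv,z)[:2]; x,v=fit(im,'top',x0,c); print(nm,x0.round(1),'top',x,v,'scene',fit(sm,'scene',x,c,span=6))
print('holes mid',P((271+146/4.833,192+144/4.833),8))
c=w2px('top',[[580,18,60]])[0]; print(c)
r=12; u,v=c.round().astype(int); a=cv2.resize(im[v-r:v+r,u-r:u+r],(400,400),interpolation=cv2.INTER_LANCZOS4)
c=w2px('scene',[[580,18,50]])[0]; print(c);u,v=c.round().astype(int);b=cv2.resize(sm[v-20:v+20,u-20:u+20],(400,400),interpolation=cv2.INTER_LANCZOS4)
cv2.imwrite('pics/tang.png',np.hstack([a,b])[:,:,::-1])
E
```

```text
disc [ 591.2 -272.4] top [ 593.4 -272.5] 112.2 scene (array([ 585.7, -274. ]), np.float64(113.0))
spacer [ 471.2 -172.9] top [ 471.2 -173.9] 120.0 scene (array([ 463.7, -178. ]), np.float64(58.3))
cap [585.8 224. ] top [585.8 222. ] 60.0 scene (array([600.3, 228.6]), np.float64(29.7))Traceback (most recent call last):
  File "<stdin>", line 6, in <module>
  File "h.py", line 28, in fit
    best=min(((f((x0[0]+i,x0[1]+j)),x0[0]+i,x0[1]+j) for i in np.arange(-span,span+1,2) for j in np.arange(-span,span+1,2)))
  File "h.py", line 28, in <genexpr>
    best=min(((f((x0[0]+i,x0[1]+j)),x0[0]+i,x0[1]+j) for i in np.arange(-span,span+1,2) for j in np.arange(-span,span+1,2)))
               ~^^^^^^^^^^^^^^^^^^^
  File "h.py", line 25, in f
    a,b=P(r-2),P(r+2); S=lambda u:np.array([map_coordinates(g[:,:,k],[u[:,1],u[:,0]],order=1) for k in range(3)])
               ~^^^^^
  File "h.py", line 24, in <lambda>
    P=lambda q: w2px(n,np.c_[p[0]+q*np.cos(T),p[1]+q*np.sin(T),np.full(120,z)])
                ~~~~^^^^^^^^^^^^^^^^^^^^^^^^^^^^^^^^^^^^^^^^^^^^^^^^^^^^^^^^^^^
  File "h.py", line 9, in w2px
    K,d,R,t=cam(n); return cv2.projectPoints(np.array(X,float).reshape(-1,1,3),cv2.Rodrigues(R)[0],t,K,d)[0].reshape(-1,2)
            ~~~^^^
  File "h.py", line 4, in cam
    c=get_calibration(n); return c['K'],np.array([c['k1'],0,0,0,0.]),np.array(c['R']),np.array(c['t'])
ValueError: time passes only in moves, steps and waits
```

```bash
sed -i 's/^def cam/from functools import lru_cache\n@lru_cache\ndef cam/; s/axis=0),60)/axis=0),150)/' h.py
cat > m.py <<'E'
from h import *
im=grab_frame('top'); P=lambda uv,z:px2w('top',[uv],z)[0]
sm=grab_frame('scene')
for nm,uv,z,c in [('disc',(425.4,214.4),12,[(25,12),(14.2,12)]),('spacer',(387,267),20,[(20,20),(14.2,20)]),('cap',(213,221),14,[(24,14)]),('flange',(301,222),8,[(44,8)]),('boss',(301,220),24,[(20,24)]),('rod',(301,218),54,[(13,53)])]:
    x0=P(uv,z)[:2]; x,v=fit(im,'top',x0,c); print(nm,x0.round(1),'top',x,v,'scene',fit(sm,'scene',x,c,span=6))
print('holes mid',P((271+146/4.833,192+144/4.833),8))
c=w2px('top',[[580,18,60]])[0]; print(c)
r=12; u,v=c.round().astype(int); a=cv2.resize(im[v-r:v+r,u-r:u+r],(400,400),interpolation=cv2.INTER_LANCZOS4)
c=w2px('scene',[[580,18,50]])[0]; print(c);u,v=c.round().astype(int);b=cv2.resize(sm[v-20:v+20,u-20:u+20],(400,400),interpolation=cv2.INTER_LANCZOS4)
cv2.imwrite('pics/tang.png',np.hstack([a,b])[:,:,::-1])
E
python3 m.py
```

```text
disc [ 591.2 -272.4] top [ 593.7 -271.7] 150.6 scene (array([ 585.4, -273.8]), np.float64(189.3))
spacer [ 471.2 -172.9] top [ 471.2 -173.1] 160.2 scene (array([ 463.9, -176.3]), np.float64(73.3))
cap [585.8 224. ] top [586.6 223.1] 80.2 scene (array([597.8, 225.3]), np.float64(34.5))
flange [580.2  19.1] top [581.7  19.6] 68.6 scene (array([575.1,  16.7]), np.float64(80.6))
boss [582.4  19.4] top [590.5  19.5] 47.8 scene (array([583.2,  21.3]), np.float64(62.5))
rod [582.2  20. ] top [577.5  20.6] 48.8 scene (array([574.1,  16.9]), np.float64(101.5))
holes mid [580.65828359  18.59998855   8.        ]
[301.96471316 218.55115702]
[296.15064228 210.36968221]
```

View pics/tang.png

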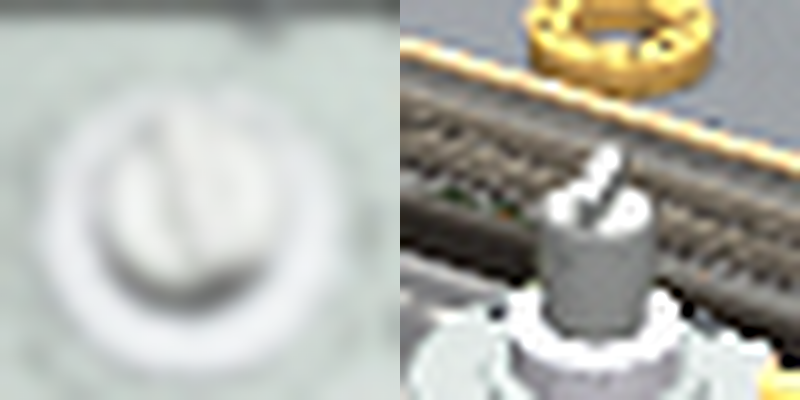

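The tang leans left at the top in the view from above, from (155,130) to (190,260), so its world yaw is about 0.2–0.26. The two cameras disagree by a few mm, so I'll check against the gripper itself. I'm moving over the disc now.

```bash
python3 -m creep '[{"x":43.3,"y":-14},{"x":43.3,"y":-14},{"x":43.3,"y":-14},{"x":43.3,"y":-14},{"x":43.3,"y":-14},{"x":43.3,"y":-14},{"x":43.3,"y":-14},{"x":43.3,"y":-14,"z":20},{"x":43.3,"y":-14,"z":30},{"x":43.3,"y":-14,"z":30},{"z":40},{"z":30},{"z":20},{}]'
python3 - <<'E'
from h import *
print(go(590,-272.5)); s=sense(); e=s['eef_pos']; a=s['tcp_rot'][2]
out=[]
for n in ['top','scene']:
    im=grab_frame(n).copy()
    ty=np.array([np.sin(a),-np.cos(a),0]); tips=[e+[0,0,13]+ty*k for k in (42.7,-42.7)]
    u,v=w2px(n,[e])[0].round().astype(int); r=40
    p=w2px(n,tips+[e]); print(n,p.round(1).tolist())
    c=cv2.resize(im[v-r:v+r,u-r:u+r],(400,400),interpolation=cv2.INTER_CUBIC)
    for q in p: cv2.drawMarker(c,tuple(((q-[u-r,v-r]+.5)*5).astype(int).tolist()),(255,0,255),cv2.MARKER_CROSS,14,1)
    out.append(c)
cv2.imwrite('pics/n1.png',np.hstack(out)[:,:,::-1])
E
```

```text
(array([ 433.1, -140.3]), np.float64(231.1), np.float64(0.409))
top [[651.2, 364.6], [617.1, 388.2], [629.5, 375.2]]schema error: expected keys x, y, z, rx, ry, rz, hand
Traceback (most recent call last):
cv2.error: OpenCV(4.12.0) /io/opencv/modules/imgproc/src/resize.cpp:4208: error: (-215:Assertion failed) !ssize.empty() in function 'resize'
```

```bash
python3 -m creep '[{"x":43.3,"y":-14,"z":0,"rx":0,"ry":0,"rz":0,"hand":85},{"x":43.3,"y":-14,"z":0,"rx":0,"ry":0,"rz":0,"hand":85},{"x":43.3,"y":-14,"z":0,"rx":0,"ry":0,"rz":0,"hand":85},{"x":43.3,"y":-14,"z":0,"rx":0,"ry":0,"rz":0,"hand":85},{"x":43.3,"y":-14,"z":0,"rx":0,"ry":0,"rz":0,"hand":85},{"x":43.3,"y":-14,"z":0,"rx":0,"ry":0,"rz":0,"hand":85},{"x":43.3,"y":-14,"z":0,"rx":0,"ry":0,"rz":0,"hand":85},{"x":43.3,"y":-14,"z":20,"rx":0,"ry":0,"rz":0,"hand":85},{"x":43.3,"y":-14,"z":30,"rx":0,"ry":0,"rz":0,"hand":85},{"x":43.3,"y":-14,"z":30,"rx":0,"ry":0,"rz":0,"hand":85},{"x":0,"y":0,"z":40,"rx":0,"ry":0,"rz":0,"hand":85},{"x":0,"y":0,"z":30,"rx":0,"ry":0,"rz":0,"hand":85},{"x":0,"y":0,"z":20,"rx":0,"ry":0,"rz":0,"hand":85},{"x":0,"y":0,"z":0,"rx":0,"ry":0,"rz":0,"hand":85}]'
cat > n.py <<'E'
from h import *
import sys
s=sense(); e=s['eef_pos']; a=s['tcp_rot'][2]; print(e.round(1),s['tcp_rot'].round(3),s['clock'],s['contact_force'].round(1))
w=float(sys.argv[2]); off=float(sys.argv[3])
out=[]
for n in ['top','scene']:
    im=grab_frame(n).copy(); cv2.imwrite(f'pics/raw_{n}_{sys.argv[1]}.png',im[:,:,::-1])
    ty=np.array([np.sin(a),-np.cos(a),0]); tips=[e+[0,0,off]+ty*k for k in (w/2,-w/2)]
    u,v=w2px(n,[e])[0].round().astype(int); r=40
    p=w2px(n,tips+[e]); print(n,p.round(1).tolist())
    c=cv2.resize(im[v-r:v+r,u-r:u+r],(400,400),interpolation=cv2.INTER_CUBIC)
    for q in p: cv2.drawMarker(c,tuple(((q-[u-r,v-r]+.5)*5).astype(int).tolist()),(255,0,255),cv2.MARKER_CROSS,14,1)
    out.append(c)
cv2.imwrite(f'pics/{sys.argv[1]}.png',np.hstack(out)[:,:,::-1])
E
python3 n.py n1 85.4 13
```

```text
clock: 2.15
eef_pos: [589.2, -272.7, 60.0]
tcp_rot: [-3.14, 0.002, 0.409]
contact_force: [0.3, -0.1, 0.4]
opening: 0.994
grasp_force: 0.0
[ 589.2 -272.7   60. ] [-3.14e+00  2.00e-03  4.09e-01] 2.15 [ 0.3 -0.1  0.4]
top [[451.0, 202.7], [417.3, 218.7], [432.3, 211.7]]
scene [[450.5, 240.9], [405.3, 237.1], [426.6, 244.6]]
```

View pics/n1.png

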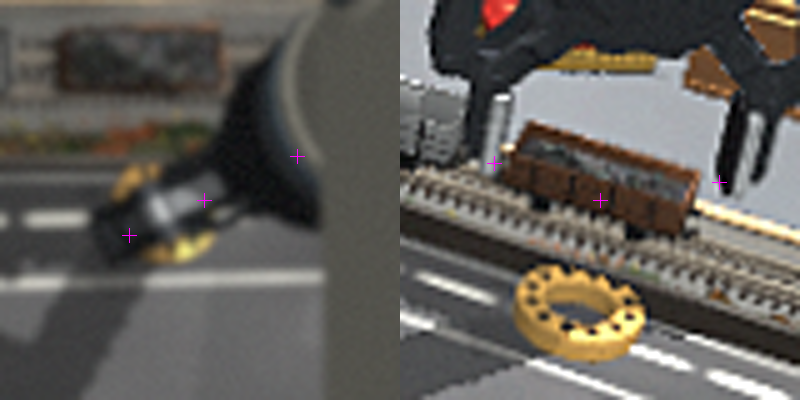

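The scene view shows the finger tips at (490,175) and (735,190), about 1–2 px off the prediction, with the disc under the gripper at (580,312). I'll go down and centre the disc mechanically with two crossed squeezes.

```bash
python3 -m creep '[{"x":2,"y":0,"z":20,"rx":0,"ry":0,"rz":0,"hand":85},{"x":0,"y":0,"z":20,"rx":0,"ry":0,"rz":0,"hand":85},{"x":0,"y":0,"z":12,"rx":0,"ry":0,"rz":0,"hand":85},{"x":0,"y":0,"z":6,"rx":0,"ry":0,"rz":0,"hand":85},{"x":0,"y":0,"z":3,"rx":0,"ry":0,"rz":0,"hand":85},{"x":0,"y":0,"z":0,"rx":0,"ry":0,"rz":0,"hand":85}]' 20; python3 -m creep '[{"x":0,"y":0,"z":0,"rx":0,"ry":0,"rz":0,"hand":40},{"x":0,"y":0,"z":0,"rx":0,"ry":0,"rz":0,"hand":40},{"x":0,"y":0,"z":0,"rx":0,"ry":0,"rz":0,"hand":40},{"x":0,"y":0,"z":0,"rx":0,"ry":0,"rz":0,"hand":40},{"x":0,"y":0,"z":0,"rx":0,"ry":0,"rz":0,"hand":40},{"x":0,"y":0,"z":0,"rx":0,"ry":0,"rz":0,"hand":40}]' 20
```

```text
clock: 3.0
eef_pos: [592.1, -272.2, 0.4]
tcp_rot: [3.141, -0.0, 0.409]
contact_force: [-0.1, -0.2, -0.1]
opening: 0.991
grasp_force: 0.0
clock: 3.75
eef_pos: [592.3, -272.2, 0.8]
tcp_rot: [3.141, -0.0, 0.409]
contact_force: [-1.2, 0.4, 5.7]
opening: 0.561
grasp_force: 20.9
```

```bash
python3 -m creep '[{"x":0,"y":0,"z":0,"rx":0,"ry":0,"rz":0,"hand":75},{"x":0,"y":0,"z":0,"rx":0,"ry":0,"rz":0,"hand":75},{"x":0,"y":0,"z":0,"rx":0,"ry":0,"rz":-0.1745,"hand":75},{"x":0,"y":0,"z":0,"rx":0,"ry":0,"rz":-0.1745,"hand":75},{"x":0,"y":0,"z":0,"rx":0,"ry":0,"rz":-0.1745,"hand":75},{"x":0,"y":0,"z":0,"rx":0,"ry":0,"rz":-0.1745,"hand":75},{"x":0,"y":0,"z":0,"rx":0,"ry":0,"rz":-0.1745,"hand":75},{"x":0,"y":0,"z":0,"rx":0,"ry":0,"rz":-0.1745,"hand":75},{"x":0,"y":0,"z":0,"rx":0,"ry":0,"rz":-0.1745,"hand":75},{"x":0,"y":0,"z":0,"rx":0,"ry":0,"rz":-0.1745,"hand":75},{"x":0,"y":0,"z":0,"rx":0,"ry":0,"rz":-0.1745,"hand":75},{"x":0,"y":0,"z":0,"rx":0,"ry":0,"rz":0,"hand":75},{"x":0,"y":0,"z":0,"rx":0,"ry":0,"rz":0,"hand":40},{"x":0,"y":0,"z":0,"rx":0,"ry":0,"rz":0,"hand":40},{"x":0,"y":0,"z":0,"rx":0,"ry":0,"rz":0,"hand":40},{"x":0,"y":0,"z":0,"rx":0,"ry":0,"rz":0,"hand":40},{"x":0,"y":0,"z":0,"rx":0,"ry":0,"rz":0,"hand":40}]' 25;  python3 -m creep '[{"x":0,"y":0,"z":-10,"rx":0,"ry":0,"rz":0,"hand":40},{"x":0,"y":0,"z":-30,"rx":0,"ry":0,"rz":0,"hand":40},{"x":0,"y":0,"z":-30,"rx":0,"ry":0,"rz":0,"hand":40},{"x":0,"y":0,"z":-30,"rx":0,"ry":0,"rz":0,"hand":40},{"x":0,"y":0,"z":-20,"rx":0,"ry":0,"rz":0,"hand":40},{"x":0,"y":0,"z":0,"rx":0,"ry":0,"rz":0,"hand":40}]' 25; python3 n.py n2 50 5
```

```text
clock: 5.88
eef_pos: [591.9, -272.1, 0.6]
tcp_rot: [3.142, 0.0, 1.978]
contact_force: [-1.1, 0.5, 5.0]
opening: 0.577
grasp_force: 25.5
clock: 6.62
eef_pos: [592.9, -272.6, 121.9]
tcp_rot: [3.14, 0.002, 1.979]
contact_force: [0.2, -0.0, -0.7]
opening: 0.571
grasp_force: 26.2
[ 592.9 -272.6  121.9] [3.140e+00 2.000e-03 1.979e+00] 6.625 [ 0.2 -0.  -0.7]
top [[437.1, 193.5], [448.4, 215.1], [441.9, 204.8]]
scene [[431.2, 207.6], [435.6, 221.2], [432.9, 216.5]]
```

View pics/n2.png

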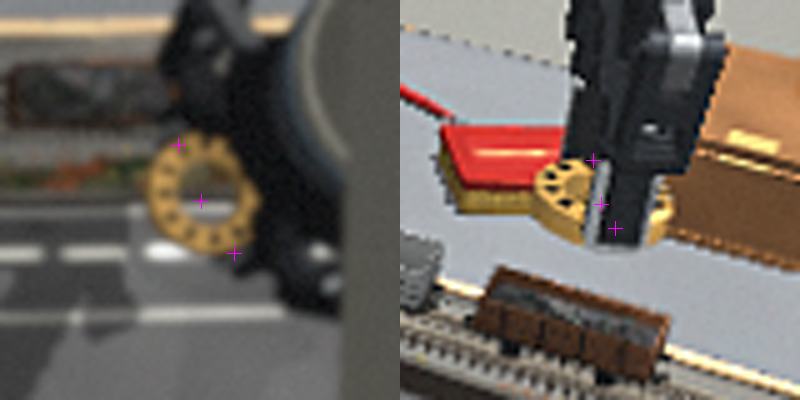

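The disc hangs level in the gripper, centred near (203,195) in the top crop, with the TCP marker at (201,201). Next I'll work out the camera bias and the base position.

```bash
python3 - <<'E'
from h import *
t0=cv2.imread('pics/raw_top_n2.png')[:,:,::-1]
e=sense()['eef_pos']; z=e[2]-0.6+12
for c in ([(25,z),(14.2,z)],[(14.2,z)],[(25,z)]): print('held top fit-tcp',fit(t0,'top',e[:2],c,span=8)[0]-e[:2])
im=cv2.imread('pics/top0.png')[:,:,::-1]; sm=cv2.imread('pics/scene0.png')[:,:,::-1]
for c in ([(44,8)],[(13,51)],[(20,24)],[(20,24),(13,51)],[(44,8),(20,24),(26,11),(13,51)]):
    print(c,'top',fit(im,'top',(580,18.8),c,span=4),'scene',fit(sm,'scene',(577,18),c,span=6))
print(w2px('top',[[580,18.8,z]]), go(580,18.8))
E
```

```text
held top fit-tcp [2.31597241 1.63402525]
held top fit-tcp [ 2.11597241 -6.56597475]
held top fit-tcp [2.21597241 3.33402525]
[(44, 8)] top (array([581.7,  19.6]), np.float64(68.7)) scene (array([575.1,  16.7]), np.float64(80.6))
[(13, 51)] top (array([577.7,  20.5]), np.float64(48.8)) scene (array([577.2,  18.7]), np.float64(101.5))
[(20, 24)] top (array([582.1,  19.6]), np.float64(34.9)) scene (array([573.5,  16.9]), np.float64(71.9))
[(20, 24), (13, 51)] top (array([578. ,  20.3]), np.float64(68.7)) scene (array([575.8,  18.1]), np.float64(163.4))
[(44, 8), (20, 24), (26, 11), (13, 51)] top (array([578.8,  20.3]), np.float64(141.8)) scene (array([575.7,  17.5]), np.float64(273.0))
[[302.33723743 213.06787229]] (array([271.4, 104.9]), np.float64(119.5), np.float64(1.979))
```

```bash
python3 -m creep '[{"x":20,"y":7.8,"z":0,"rx":0,"ry":0,"rz":0,"hand":40},{"x":40,"y":15.5,"z":0,"rx":0,"ry":0,"rz":0,"hand":40},{"x":45,"y":17.4,"z":0,"rx":0,"ry":0,"rz":0,"hand":40},{"x":45,"y":17.4,"z":0,"rx":0,"ry":0,"rz":0,"hand":40},{"x":45,"y":17.4,"z":0,"rx":0,"ry":0,"rz":0,"hand":40},{"x":40,"y":15.5,"z":0,"rx":0,"ry":0,"rz":0,"hand":40},{"x":25,"y":9.7,"z":15,"rx":0,"ry":0,"rz":0,"hand":40},{"x":10.8,"y":4,"z":15,"rx":0,"ry":0,"rz":0,"hand":40},{"x":0,"y":0,"z":10,"rx":0,"ry":0,"rz":0,"hand":40},{"x":0,"y":0,"z":0,"rx":0,"ry":0,"rz":0,"hand":40},{"x":0,"y":0,"z":0,"rx":0,"ry":0,"rz":0,"hand":40}]' 25; python3 n.py n3 50 5; python3 -c "
from h import *
print(go(580,18.2))"
```

```text
clock: 8.1
eef_pos: [580.7, 17.0, 80.4]
tcp_rot: [3.141, 0.0, 1.978]
contact_force: [0.7, 0.0, -0.9]
opening: 0.575
grasp_force: 26.2
[580.7  17.   80.4] [3.141 0.    1.978] 8.1 [ 0.7  0.  -0.9]
top [[297.8, 205.9], [307.6, 226.9], [302.6, 216.7]]
scene [[298.4, 191.5], [295.4, 202.0], [296.9, 198.6]]
(array([ 1.2, -0.5]), np.float64(80.7), np.float64(1.978))
```

View pics/n3.png

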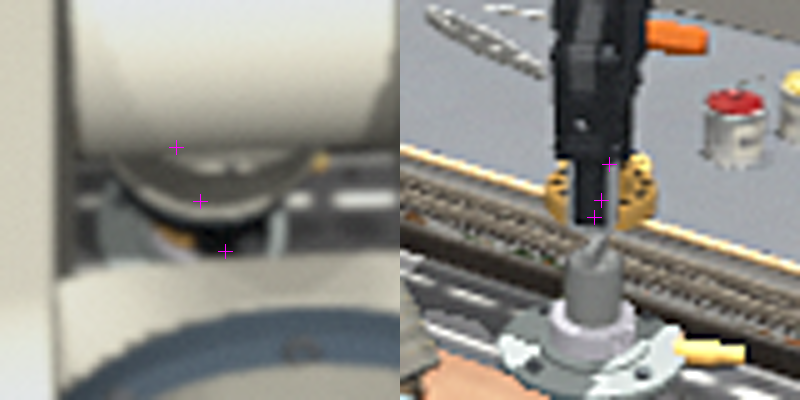

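The top view is blocked. In the scene view the disc is centred near (601,197) and the rod axis near (593,285). I'll measure both in the same image.

```bash
python3 - <<'E'
from h import *
im=cv2.imread('pics/raw_scene_n3.png')[:,:,::-1]; e=np.array([580.7,17,80.4]); z=e[2]-.6
u,v=w2px('scene',[e])[0].round().astype(int)
S=lambda X:((w2px('scene',X)-[u-40,v-40]+.5)*5+[400,0]).round(0).tolist()
for zz in (64,50,40,24,8): print('axis at TCP xy, z',zz,S([[e[0],e[1],zz]]))
print('disc ctr',S([[e[0],e[1],z+6]]))
g=cv2.cvtColor(im,cv2.COLOR_RGB2HSV)
m=cv2.inRange(g,(12,90,80),(32,255,255))[v-15:v+10,u-15:u+15]
for i,r in enumerate(m): 
    q=np.flatnonzero(r)
    if len(q): print(v-15+i,(q.min()+u-15-(u-40)+.5)*5+400,(q.max()+u-15-(u-40)+.5)*5+400)
P=w2px('scene',np.c_[e[0]+25*np.cos(T),e[1]+25*np.sin(T),np.full(120,z+6)]);print('pred disc extents',((P.min(0)-[u-40,v-40]+.5)*5+[400,0]),((P.max(0)-[u-40,v-40]+.5)*5+[400,0]))
P=w2px('scene',np.c_[e[0]+13*np.cos(T),e[1]+13*np.sin(T),np.full(120,40)]);print('pred rod40 extents',((P.min(0)-[u-40,v-40]+.5)*5+[400,0]),((P.max(0)-[u-40,v-40]+.5)*5+[400,0]))
row=im[v-40+57,u-10:u+10].sum(1)//3; print('row57',u-10,u,row)
row=im[v-40+53,u-10:u+10].sum(1)//3; print('row53',row)
E
```

```text
axis at TCP xy, z 64 [[601.0, 232.0]]
axis at TCP xy, z 50 [[601.0, 259.0]]
axis at TCP xy, z 40 [[601.0, 278.0]]
axis at TCP xy, z 24 [[600.0, 308.0]]
axis at TCP xy, z 8 [[600.0, 337.0]]
disc ctr [[602.0, 190.0]]
190 632.5 642.5
191 562.5 647.5
192 562.5 642.5
193 557.5 647.5
194 552.5 647.5
195 552.5 652.5
196 547.5 652.5
197 527.5 652.5
198 542.5 652.5
199 547.5 652.5
200 547.5 652.5
201 552.5 652.5
202 557.5 647.5
203 562.5 642.5
204 617.5 652.5
205 657.5 672.5
206 672.5 672.5
pred disc extents [546.02544246 163.86869024] [658.40324795 217.23865217]
pred rod40 extents [572.11430907 263.75222778] [629.11318617 293.01987782]
row57 287 297 [ 38  30  56 100 109 115 117 124 124 123 121 120 116 107 107 154 149 127
 140  88]
row53 [105  86  76  82 120 133 129 119 118 149 169 149 142 124  99 119 110 120
 135 155]
```

```bash
python3 -m creep '[{"x":2,"y":-0.7,"z":5,"rx":0,"ry":0,"rz":0,"hand":40},{"x":0,"y":0,"z":6,"rx":0,"ry":0,"rz":0,"hand":40},{"x":0,"y":0,"z":4,"rx":0,"ry":0,"rz":0,"hand":40},{"x":0,"y":0,"z":3,"rx":0,"ry":0,"rz":0,"hand":40},{"x":0,"y":0,"z":0,"rx":0,"ry":0,"rz":0,"hand":40}]' 25; python3 -m creep '[{"x":0,"y":0,"z":2,"rx":0,"ry":0,"rz":0,"hand":40},{"x":0,"y":0,"z":2,"rx":0,"ry":0,"rz":0,"hand":40},{"x":0,"y":0,"z":0,"rx":0,"ry":0,"rz":0,"hand":40}]' 25
```

```text
clock: 8.82
eef_pos: [578.9, 19.6, 62.0]
tcp_rot: [-3.141, -0.0, 1.979]
contact_force: [0.6, 0.6, -0.6]
opening: 0.574
grasp_force: 26.2
clock: 9.2
eef_pos: [578.9, 19.5, 58.1]
tcp_rot: [-3.141, -0.0, 1.979]
contact_force: [-0.3, -1.0, -0.8]
opening: 0.573
grasp_force: 26.2
```

```bash
python3 -m creep '[{"x":0,"y":0,"z":2,"rx":0,"ry":0,"rz":0,"hand":40},{"x":0,"y":0,"z":1,"rx":0,"ry":0,"rz":0,"hand":40},{"x":0,"y":0,"z":1,"rx":0,"ry":0,"rz":0,"hand":40},{"x":0,"y":0,"z":0,"rx":0,"ry":0,"rz":0,"hand":40}]' 25; python3 -m creep '[{"x":0,"y":0,"z":1.5,"rx":0,"ry":0,"rz":0,"hand":40},{"x":0,"y":0,"z":0,"rx":0,"ry":0,"rz":0,"hand":40}]' 25
```

```text
clock: 9.7
eef_pos: [579.0, 19.5, 54.2]
tcp_rot: [-3.141, -0.0, 1.979]
contact_force: [-0.2, 0.0, -0.4]
opening: 0.572
grasp_force: 26.2
clock: 9.95
eef_pos: [578.9, 19.5, 52.7]
tcp_rot: [-3.141, -0.0, 1.979]
contact_force: [0.2, -0.1, -0.0]
opening: 0.573
grasp_force: 26.2
```

```bash
python3 -m creep '[{"x":0,"y":0,"z":1.5,"rx":0,"ry":0,"rz":0,"hand":40},{"x":0,"y":0,"z":1.5,"rx":0,"ry":0,"rz":0,"hand":40},{"x":0,"y":0,"z":0,"rx":0,"ry":0,"rz":0,"hand":40}]' 25; python3 -m creep '[{"x":0,"y":0,"z":2,"rx":0,"ry":0,"rz":0,"hand":40},{"x":0,"y":0,"z":2,"rx":0,"ry":0,"rz":0,"hand":40},{"x":0,"y":0,"z":0,"rx":0,"ry":0,"rz":0,"hand":40}]' 25
```

```text
clock: 10.32
eef_pos: [578.9, 19.5, 49.6]
tcp_rot: [-3.141, -0.0, 1.979]
contact_force: [0.1, 0.2, -1.5]
opening: 0.576
grasp_force: 26.2
clock: 10.7
eef_pos: [578.9, 19.5, 45.6]
tcp_rot: [-3.141, -0.0, 1.979]
contact_force: [0.3, 0.1, -1.5]
opening: 0.571
grasp_force: 26.2
```

```bash
python3 -m creep '[{"x":0,"y":0,"z":4,"rx":0,"ry":0,"rz":0,"hand":40},{"x":0,"y":0,"z":5,"rx":0,"ry":0,"rz":0,"hand":40},{"x":0,"y":0,"z":5,"rx":0,"ry":0,"rz":0,"hand":40},{"x":0,"y":0,"z":3,"rx":0,"ry":0,"rz":0,"hand":40},{"x":0,"y":0,"z":0,"rx":0,"ry":0,"rz":0,"hand":40}]' 25; python3 -m creep '[{"x":0,"y":0,"z":1,"rx":0,"ry":0,"rz":0,"hand":40},{"x":0,"y":0,"z":1,"rx":0,"ry":0,"rz":0,"hand":40},{"x":0,"y":0,"z":1,"rx":0,"ry":0,"rz":0,"hand":40},{"x":0,"y":0,"z":0,"rx":0,"ry":0,"rz":0,"hand":40}]' 25
```

```text
clock: 11.32
eef_pos: [578.8, 19.5, 28.4]
tcp_rot: [-3.141, -0.0, 1.979]
contact_force: [-0.3, 0.1, -1.1]
opening: 0.573
grasp_force: 26.2
clock: 11.82
eef_pos: [579.0, 19.6, 25.7]
tcp_rot: [-3.142, -0.0, 1.979]
contact_force: [-0.1, -0.5, -0.2]
opening: 0.578
grasp_force: 26.2
```

```bash
python3 -m creep '[{"x":0,"y":0,"z":0.8,"rx":0,"ry":0,"rz":0,"hand":40},{"x":0,"y":0,"z":0.7,"rx":0,"ry":0,"rz":0,"hand":40},{"x":0,"y":0,"z":0,"rx":0,"ry":0,"rz":0,"hand":40}]' 25
```

```text
clock: 12.2
eef_pos: [579.1, 19.5, 24.3]
tcp_rot: [-3.142, 0.0, 1.979]
contact_force: [0.0, -0.7, 0.2]
opening: 0.574
grasp_force: 26.3
```

```bash
python3 -m creep '[{"x":0,"y":0,"z":0.4,"rx":0,"ry":0,"rz":0,"hand":40},{"x":0,"y":0,"z":0,"rx":0,"ry":0,"rz":0,"hand":70},{"x":0,"y":0,"z":0,"rx":0,"ry":0,"rz":0,"hand":70},{"x":0,"y":0,"z":0,"rx":0,"ry":0,"rz":0,"hand":70},{"x":0,"y":0,"z":-20,"rx":0,"ry":0,"rz":0,"hand":75},{"x":0,"y":0,"z":-40,"rx":0,"ry":0,"rz":0,"hand":75},{"x":0,"y":0,"z":-40,"rx":0,"ry":0,"rz":0,"hand":75},{"x":0,"y":0,"z":-20,"rx":0,"ry":0,"rz":0,"hand":75}]' 25
python3 - <<'E'
from h import *
t=cv2.imread('pics/top0.png')[:,:,::-1]; sm=cv2.imread('pics/scene0.png')[:,:,::-1]
def red(im,b):
    h=cv2.cvtColor(im,cv2.COLOR_RGB2HSV); m=(cv2.inRange(h,(0,130,90),(6,255,255))|cv2.inRange(h,(172,130,90),(180,255,255))); k=np.zeros_like(m); k[b[1]:b[3],b[0]:b[2]]=m[b[1]:b[3],b[0]:b[2]]
    p=np.argwhere(k)[:,::-1].astype(np.int32); return cv2.approxPolyDP(cv2.convexHull(p),2,True).reshape(-1,2)
A=red(t,(355,275,430,335)); B=red(sm,(295,250,375,330)); print('top',A.tolist(),'scene',B.tolist())
# scene ridge: highest px; for heights, where in top?
i=B[B[:,1].argmin()]
for z in (40,60,80,100): X=px2w('scene',[i],z)[0]; print(z,X.round(0),w2px('top',[X]).round(0).tolist())
for z in (30,60): print(z,px2w('top',A,z).round(0)[:,:2].tolist())
print(go(470,-174.3),sense()['qpos'].round(2))
E
```

```text
clock: 13.2
eef_pos: [580.0, 19.6, 146.2]
tcp_rot: [3.139, 0.001, 1.979]
contact_force: [0.5, -0.2, 0.2]
opening: 0.874
grasp_force: 0.0
top [[417, 314], [403, 325], [379, 329], [366, 297], [403, 282]] scene [[359, 314], [355, 316], [304, 305], [300, 252], [304, 250], [341, 262], [360, 280]]
40 [470. -67.  40.] [[341.0, 268.0]]
60 [446. -80.  60.] [[349.0, 279.0]]
80 [422. -93.  80.] [[357.0, 290.0]]
100 [ 398. -107.  100.] [[366.0, 302.0]]
30 [[366.0, -232.0], [343.0, -200.0], [336.0, -146.0], [406.0, -120.0], [437.0, -205.0]]
60 [[368.0, -223.0], [346.0, -192.0], [339.0, -140.0], [407.0, -115.0], [437.0, -197.0]]
(array([-134.2, -177.9]), np.float64(146.2), np.float64(1.979)) [ 0.03  0.38  1.81  0.    0.95 -0.38]
```

```bash
python3 -m creep '[{"x":0,"y":0,"z":0,"rx":0,"ry":0,"rz":0.1745,"hand":65},{"x":0,"y":0,"z":0,"rx":0,"ry":0,"rz":0.1745,"hand":65},{"x":0,"y":0,"z":0,"rx":0,"ry":0,"rz":0.1745,"hand":65},{"x":0,"y":0,"z":0,"rx":0,"ry":0,"rz":0.1745,"hand":65},{"x":0,"y":0,"z":0,"rx":0,"ry":0,"rz":0.1745,"hand":65},{"x":0,"y":0,"z":0,"rx":0,"ry":0,"rz":0.1745,"hand":65},{"x":0,"y":0,"z":0,"rx":0,"ry":0,"rz":0.1745,"hand":65},{"x":0,"y":0,"z":0,"rx":0,"ry":0,"rz":0.1745,"hand":65},{"x":0,"y":0,"z":0,"rx":0,"ry":0,"rz":0.1745,"hand":65},{"x":-20,"y":15,"z":0,"rx":0,"ry":0,"rz":0,"hand":65},{"x":-35,"y":26.4,"z":0,"rx":0,"ry":0,"rz":0,"hand":65},{"x":-40,"y":30.2,"z":0,"rx":0,"ry":0,"rz":0,"hand":65},{"x":-40,"y":30.2,"z":0,"rx":0,"ry":0,"rz":0,"hand":65},{"x":-28,"y":21.1,"z":0,"rx":0,"ry":0,"rz":0,"hand":65},{"x":-15,"y":11.3,"z":15,"rx":0,"ry":0,"rz":0,"hand":65},{"x":0,"y":0,"z":35,"rx":0,"ry":0,"rz":0,"hand":65},{"x":0,"y":0,"z":20,"rx":0,"ry":0,"rz":0,"hand":65},{"x":0,"y":0,"z":10,"rx":0,"ry":0,"rz":0,"hand":65},{"x":0,"y":0,"z":0,"rx":0,"ry":0,"rz":0,"hand":65}]' 20; python3 n.py n4 65 8; python3 -c "
from h import *
print(go(470,-174.3))"
```

```text
clock: 15.58
eef_pos: [468.7, -173.9, 63.0]
tcp_rot: [-3.14, 0.001, 0.409]
contact_force: [0.5, -0.0, -0.2]
opening: 0.758
grasp_force: 0.0
[ 468.7 -173.9   63. ] [-3.14e+00  1.00e-03  4.09e-01] 15.575 [ 0.5 -0.  -0.2]
top [[406.3, 260.7], [379.4, 273.6], [392.0, 267.3]]
scene [[373.3, 256.9], [337.2, 253.6], [354.8, 258.8]]
(array([0.4, 0.2]), np.float64(64.2), np.float64(0.409))
```

View pics/n4.png

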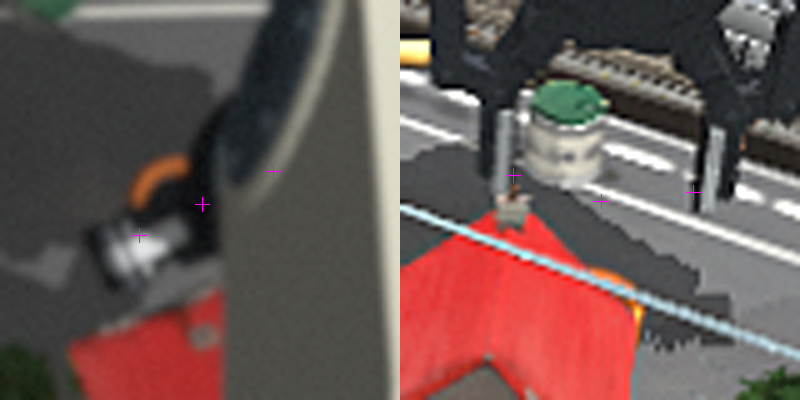

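The fingers straddle the spacer, whose orange arc shows at (160,175) in the top crop. The roof edge stays clear below it. I'll descend in two stages.

```bash
python3 -m creep '[{"x":0.4,"y":0.2,"z":10,"rx":0,"ry":0,"rz":0,"hand":65},{"x":0,"y":0,"z":12,"rx":0,"ry":0,"rz":0,"hand":65},{"x":0,"y":0,"z":8,"rx":0,"ry":0,"rz":0,"hand":65},{"x":0,"y":0,"z":0,"rx":0,"ry":0,"rz":0,"hand":65}]' 20;python3 -m creep '[{"x":0,"y":0,"z":10,"rx":0,"ry":0,"rz":0,"hand":65},{"x":0,"y":0,"z":10,"rx":0,"ry":0,"rz":0,"hand":65},{"x":0,"y":0,"z":6,"rx":0,"ry":0,"rz":0,"hand":65},{"x":0,"y":0,"z":4,"rx":0,"ry":0,"rz":0,"hand":65},{"x":0,"y":0,"z":0,"rx":0,"ry":0,"rz":0,"hand":65}]' 20
```

```text
clock: 16.18
eef_pos: [468.8, -174.2, 33.0]
tcp_rot: [-3.14, 0.001, 0.409]
contact_force: [0.2, -0.2, -0.2]
opening: 0.76
grasp_force: 0.0
clock: 16.8
eef_pos: [469.3, -174.3, 3.6]
tcp_rot: [-3.141, 0.0, 0.409]
contact_force: [-0.3, 1.0, 0.2]
opening: 0.76
grasp_force: 0.0
```

```bash
python3 -m creep '[{"x":0,"y":0,"z":0,"rx":0,"ry":0,"rz":0,"hand":30},{"x":0,"y":0,"z":0,"rx":0,"ry":0,"rz":0,"hand":30},{"x":0,"y":0,"z":0,"rx":0,"ry":0,"rz":0,"hand":30},{"x":0,"y":0,"z":0,"rx":0,"ry":0,"rz":0,"hand":30},{"x":0,"y":0,"z":-10,"rx":0,"ry":0,"rz":0,"hand":30},{"x":12,"y":-9.3,"z":-30,"rx":0,"ry":0,"rz":0,"hand":30},{"x":25,"y":-19.4,"z":-10,"rx":0,"ry":0,"rz":0,"hand":30},{"x":20,"y":-15.5,"z":10,"rx":0,"ry":0,"rz":0,"hand":30},{"x":9.9,"y":-7.8,"z":20,"rx":0,"ry":0,"rz":0,"hand":30},{"x":0,"y":0,"z":15,"rx":0,"ry":0,"rz":0,"hand":30},{"x":0,"y":0,"z":3,"rx":0,"ry":0,"rz":0,"hand":30},{"x":0,"y":0,"z":0,"rx":0,"ry":0,"rz":0,"hand":30}]' 20
```

```text
clock: 18.3
eef_pos: [509.9, -100.6, 5.9]
tcp_rot: [-3.141, 0.0, 0.408]
contact_force: [-0.3, -0.3, -0.5]
opening: 0.462
grasp_force: 20.4
```

```bash
python3 -m creep '[{"x":0,"y":0,"z":1.2,"rx":0,"ry":0,"rz":0,"hand":30},{"x":0,"y":0,"z":0.8,"rx":0,"ry":0,"rz":0,"hand":30},{"x":0,"y":0,"z":0,"rx":0,"ry":0,"rz":0,"hand":65},{"x":0,"y":0,"z":0,"rx":0,"ry":0,"rz":0,"hand":65},{"x":0,"y":0,"z":0,"rx":0,"ry":0,"rz":-0.1745,"hand":65},{"x":0,"y":0,"z":0,"rx":0,"ry":0,"rz":-0.1745,"hand":65},{"x":0,"y":0,"z":0,"rx":0,"ry":0,"rz":-0.1745,"hand":65},{"x":0,"y":0,"z":0,"rx":0,"ry":0,"rz":-0.1745,"hand":65},{"x":0,"y":0,"z":0,"rx":0,"ry":0,"rz":-0.1745,"hand":65},{"x":0,"y":0,"z":0,"rx":0,"ry":0,"rz":-0.1745,"hand":65},{"x":0,"y":0,"z":0,"rx":0,"ry":0,"rz":-0.1745,"hand":65},{"x":0,"y":0,"z":0,"rx":0,"ry":0,"rz":-0.1745,"hand":65},{"x":0,"y":0,"z":0,"rx":0,"ry":0,"rz":-0.1745,"hand":65},{"x":0,"y":0,"z":0,"rx":0,"ry":0,"rz":0,"hand":30},{"x":0,"y":0,"z":0,"rx":0,"ry":0,"rz":0,"hand":30},{"x":0,"y":0,"z":0,"rx":0,"ry":0,"rz":0,"hand":30},{"x":0,"y":0,"z":0,"rx":0,"ry":0,"rz":0,"hand":30},{"x":0,"y":0,"z":0,"rx":0,"ry":0,"rz":0,"hand":30}]' 20; python3 -m creep '[{"x":0,"y":0,"z":-15,"rx":0,"ry":0,"rz":0,"hand":30},{"x":0,"y":0,"z":-30,"rx":0,"ry":0,"rz":0,"hand":30},{"x":0,"y":0,"z":-30,"rx":0,"ry":0,"rz":0,"hand":30},{"x":0,"y":0,"z":-15,"rx":0,"ry":0,"rz":0,"hand":30},{"x":0,"y":0,"z":0,"rx":0,"ry":0,"rz":0,"hand":30}]' 20;  python3 -c "
from h import *
print(go(578.9,19.5),sense()['eef_pos'])"
```

```text
clock: 20.55
eef_pos: [510.3, -100.1, 4.1]
tcp_rot: [3.141, 0.0, 1.978]
contact_force: [-0.3, 0.7, 5.6]
opening: 0.458
grasp_force: 20.1
clock: 21.18
eef_pos: [510.9, -100.2, 95.0]
tcp_rot: [3.14, 0.001, 1.979]
contact_force: [0.3, -0.2, -0.9]
opening: 0.456
grasp_force: 20.5
(array([ 82.9, 109.9]), np.float64(95.0), np.float64(1.979)) [ 510.94425557 -100.24661408   94.96727906]
```

```bash
python3 -m creep '[{"x":15,"y":20,"z":0,"rx":0,"ry":0,"rz":0,"hand":30},{"x":27,"y":36,"z":0,"rx":0,"ry":0,"rz":0,"hand":30},{"x":25,"y":33,"z":0,"rx":0,"ry":0,"rz":0,"hand":30},{"x":15.9,"y":20.9,"z":0,"rx":0,"ry":0,"rz":0,"hand":30},{"x":0,"y":0,"z":12,"rx":0,"ry":0,"rz":0,"hand":30},{"x":0,"y":0,"z":11,"rx":0,"ry":0,"rz":0,"hand":30},{"x":0,"y":0,"z":0,"rx":0,"ry":0,"rz":0,"hand":30},{"x":0,"y":0,"z":0,"rx":0,"ry":0,"rz":0,"hand":30}]' 20; python3 -c "
from h import *
print(go(578.9,19.5),sense()['eef_pos'])"
```

```text
clock: 22.18
eef_pos: [577.7, 19.0, 70.7]
tcp_rot: [-3.141, -0.0, 1.978]
contact_force: [0.3, -0.1, 0.4]
opening: 0.452
grasp_force: 20.5
(array([0. , 1.3]), np.float64(70.7), np.float64(1.978)) [577.72354076  18.95178069  70.67336824]
```

Correct by 1.2 mm in y, then feel down in steps.

```bash
python3 -m creep '[{"x":0.1,"y":1.2,"z":3,"rx":0,"ry":0,"rz":0,"hand":30},{"x":0,"y":0,"z":3,"rx":0,"ry":0,"rz":0,"hand":30},{"x":0,"y":0,"z":2,"rx":0,"ry":0,"rz":0,"hand":30},{"x":0,"y":0,"z":0,"rx":0,"ry":0,"rz":0,"hand":30}]' 20; python3 -m creep '[{"x":0,"y":0,"z":2,"rx":0,"ry":0,"rz":0,"hand":30},{"x":0,"y":0,"z":2,"rx":0,"ry":0,"rz":0,"hand":30},{"x":0,"y":0,"z":1,"rx":0,"ry":0,"rz":0,"hand":30},{"x":0,"y":0,"z":0,"rx":0,"ry":0,"rz":0,"hand":30}]' 20
```

```text
clock: 22.68
eef_pos: [579.1, 20.3, 62.7]
tcp_rot: [-3.141, -0.0, 1.979]
contact_force: [-0.0, -0.1, 0.2]
opening: 0.451
grasp_force: 20.5
clock: 23.18
eef_pos: [579.1, 20.2, 57.8]
tcp_rot: [-3.141, -0.0, 1.979]
contact_force: [0.1, -0.4, -0.9]
opening: 0.453
grasp_force: 20.5
```

```bash
python3 -m creep '[{"x":0,"y":0,"z":1.5,"rx":0,"ry":0,"rz":0,"hand":30},{"x":0,"y":0,"z":1.5,"rx":0,"ry":0,"rz":0,"hand":30},{"x":0,"y":0,"z":0,"rx":0,"ry":0,"rz":0,"hand":30}]' 20
```

```text
clock: 23.55
eef_pos: [579.1, 20.2, 54.7]
tcp_rot: [-3.141, -0.0, 1.979]
contact_force: [0.2, 0.2, -0.8]
opening: 0.456
grasp_force: 20.5
```

```bash
python3 -m creep '[{"x":-0.4,"y":0,"z":2,"rx":0,"ry":0,"rz":0,"hand":30},{"x":0,"y":0,"z":3,"rx":0,"ry":0,"rz":0,"hand":30},{"x":0,"y":0,"z":3,"rx":0,"ry":0,"rz":0,"hand":30},{"x":0,"y":0,"z":2,"rx":0,"ry":0,"rz":0,"hand":30},{"x":0,"y":0,"z":1,"rx":0,"ry":0,"rz":0,"hand":30},{"x":0,"y":0,"z":0,"rx":0,"ry":0,"rz":0,"hand":30}]' 20; python3 -m creep '[{"x":0,"y":0,"z":1,"rx":0,"ry":0,"rz":0,"hand":30},{"x":0,"y":0,"z":1,"rx":0,"ry":0,"rz":0,"hand":30},{"x":0,"y":0,"z":0,"rx":0,"ry":0,"rz":0,"hand":30}]' 20
```

```text
clock: 24.3
eef_pos: [579.3, 19.9, 43.8]
tcp_rot: [-3.141, -0.0, 1.979]
contact_force: [0.6, -1.4, 0.2]
opening: 0.453
grasp_force: 20.5
clock: 24.68
eef_pos: [579.3, 19.9, 41.8]
tcp_rot: [-3.141, -0.0, 1.979]
contact_force: [0.7, -1.0, -0.4]
opening: 0.457
grasp_force: 20.5
```

```bash
python3 -m creep '[{"x":-1,"y":0,"z":0.5,"rx":0,"ry":0,"rz":0,"hand":30},{"x":0,"y":0,"z":0.7,"rx":0,"ry":0,"rz":0,"hand":30},{"x":0,"y":0,"z":0,"rx":0,"ry":0,"rz":0,"hand":30}]' 20; python3 -m creep '[{"x":0,"y":0,"z":0.6,"rx":0,"ry":0,"rz":0,"hand":30},{"x":0,"y":0,"z":0,"rx":0,"ry":0,"rz":0,"hand":30}]' 20
```

```text
clock: 25.05
eef_pos: [579.7, 18.9, 40.6]
tcp_rot: [-3.141, -0.0, 1.979]
contact_force: [-0.4, -0.2, -0.8]
opening: 0.452
grasp_force: 20.5
clock: 25.3
eef_pos: [579.7, 19.0, 40.0]
tcp_rot: [-3.142, -0.0, 1.979]
contact_force: [0.7, -0.2, -0.2]
opening: 0.453
grasp_force: 20.5
```

```bash
python3 -m creep '[{"x":0,"y":0,"z":0.5,"rx":0,"ry":0,"rz":0,"hand":30},{"x":0,"y":0,"z":0,"rx":0,"ry":0,"rz":0,"hand":30}]' 20
```

```text
clock: 25.55
eef_pos: [579.8, 19.0, 39.7]
tcp_rot: [3.142, 0.0, 1.979]
contact_force: [-0.4, -1.0, 1.8]
opening: 0.458
grasp_force: 20.6
```

```bash
python3 -m creep '[{"x":0,"y":0,"z":-0.3,"rx":0,"ry":0,"rz":0,"hand":65},{"x":0,"y":0,"z":0,"rx":0,"ry":0,"rz":0,"hand":65},{"x":0,"y":0,"z":0,"rx":0,"ry":0,"rz":0,"hand":65},{"x":0,"y":0,"z":-15,"rx":0,"ry":0,"rz":0,"hand":70},{"x":0,"y":0,"z":-35,"rx":0,"ry":0,"rz":0,"hand":70},{"x":0,"y":0,"z":-35,"rx":0,"ry":0,"rz":0,"hand":70},{"x":20,"y":9.2,"z":-15,"rx":0,"ry":0,"rz":0,"hand":70},{"x":40,"y":18.4,"z":0,"rx":0,"ry":0,"rz":0,"hand":70},{"x":45,"y":20.8,"z":0,"rx":0,"ry":0,"rz":0,"hand":70},{"x":40,"y":18.4,"z":0,"rx":0,"ry":0,"rz":0,"hand":70},{"x":25,"y":11.5,"z":0,"rx":0,"ry":0,"rz":0,"hand":70},{"x":14.2,"y":6.6,"z":0,"rx":0,"ry":0,"rz":0,"hand":70},{"x":0,"y":0,"z":15,"rx":0,"ry":0,"rz":0.136,"hand":70},{"x":0,"y":0,"z":30,"rx":0,"ry":0,"rz":0.136,"hand":70},{"x":0,"y":0,"z":20,"rx":0,"ry":0,"rz":0.136,"hand":70},{"x":0,"y":0,"z":0,"rx":0,"ry":0,"rz":0,"hand":70}]' 20; python3 n.py n5 70 9; python3 -c "
from h import *
print(go(584.6,221.7))
b=cv2.imread('pics/raw_top_n5.png')[:,:,::-1]
im=cv2.imread('pics/raw_scene_n5.png')[:,:,::-1]
u,v=w2px('scene',[[579.8,19,50]])[0].round().astype(int); c=cv2.resize(im[v-20:v+20,u-20:u+20],(400,400),interpolation=cv2.INTER_CUBIC)
a=cv2.imread('pics/n5.png')[:,400:,::-1]; cv2.imwrite('pics/n5b.png',np.hstack([a,c])[:,:,::-1])"
```

```text
clock: 27.55
eef_pos: [583.5, 220.8, 73.9]
tcp_rot: [-3.139, 0.001, 1.572]
contact_force: [-0.3, -0.3, 0.3]
opening: 0.824
grasp_force: 0.0
[583.5 220.8  73.9] [-3.139e+00  1.000e-03  1.572e+00] 27.55 [-0.3 -0.3  0.3]
top [[208.6, 201.3], [208.2, 233.2], [209.3, 217.8]]
scene [[235.9, 171.1], [217.9, 181.3], [227.4, 179.3]]
(array([ 0.2, -0.3]), np.float64(75.7), np.float64(1.574))
```

View pics/n5b.png

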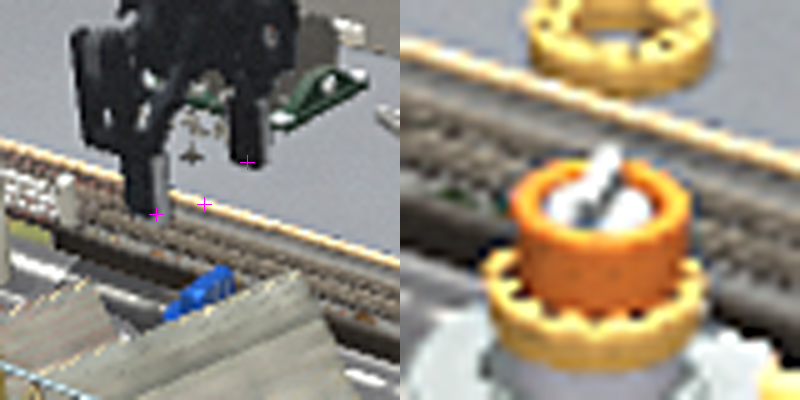

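The stack is seated: the orange spacer is at (600,240) on the brass disc at (595,320), with the tang standing up in its bore. The cap, blue at (200,290), is under the gripper, so I'll squeeze across the bar ends first.

```bash
python3 -m creep '[{"x":0,"y":0,"z":12,"rx":0,"ry":0,"rz":0,"hand":70},{"x":0,"y":0,"z":18,"rx":0,"ry":0,"rz":0,"hand":70},{"x":0,"y":0,"z":14,"rx":0,"ry":0,"rz":0,"hand":70},{"x":0,"y":0,"z":7,"rx":0,"ry":0,"rz":0,"hand":70},{"x":0,"y":0,"z":2,"rx":0,"ry":0,"rz":0,"hand":70},{"x":0,"y":0,"z":0,"rx":0,"ry":0,"rz":0,"hand":30},{"x":0,"y":0,"z":0,"rx":0,"ry":0,"rz":0,"hand":30},{"x":0,"y":0,"z":0,"rx":0,"ry":0,"rz":0,"hand":30},{"x":0,"y":0,"z":0,"rx":0,"ry":0,"rz":0,"hand":30},{"x":0,"y":0,"z":0,"rx":0,"ry":0,"rz":0,"hand":30}]' 20
```

```text
clock: 28.9
eef_pos: [584.9, 221.9, 22.5]
tcp_rot: [3.141, -0.0, 1.571]
contact_force: [-0.6, -1.4, 5.8]
opening: 0.417
grasp_force: 20.2
```

```bash
python3 -m creep '[{"x":0,"y":0,"z":0,"rx":0,"ry":0,"rz":0,"hand":65},{"x":0,"y":0,"z":0,"rx":0,"ry":0,"rz":0,"hand":65},{"x":0,"y":0,"z":0,"rx":0,"ry":0,"rz":0.1745,"hand":65},{"x":0,"y":0,"z":0,"rx":0,"ry":0,"rz":0.1745,"hand":65},{"x":0,"y":0,"z":0,"rx":0,"ry":0,"rz":0.1745,"hand":65},{"x":0,"y":0,"z":0,"rx":0,"ry":0,"rz":0.1745,"hand":60},{"x":0,"y":0,"z":0,"rx":0,"ry":0,"rz":0.1745,"hand":50},{"x":0,"y":0,"z":0,"rx":0,"ry":0,"rz":0.1745,"hand":45},{"x":0,"y":0,"z":0,"rx":0,"ry":0,"rz":0.1745,"hand":45},{"x":0,"y":0,"z":0,"rx":0,"ry":0,"rz":0.1745,"hand":45},{"x":0,"y":0,"z":2,"rx":0,"ry":0,"rz":0.1745,"hand":45},{"x":0,"y":0,"z":0,"rx":0,"ry":0,"rz":0,"hand":5},{"x":0,"y":0,"z":0,"rx":0,"ry":0,"rz":0,"hand":5},{"x":0,"y":0,"z":0,"rx":0,"ry":0,"rz":0,"hand":5},{"x":0,"y":0,"z":0,"rx":0,"ry":0,"rz":0,"hand":5},{"x":0,"y":0,"z":0,"rx":0,"ry":0,"rz":0,"hand":5},{"x":0,"y":0,"z":0,"rx":0,"ry":0,"rz":0,"hand":5}]' 30; python3 -m creep '[{"x":0,"y":0,"z":-15,"rx":0,"ry":0,"rz":0,"hand":5},{"x":0,"y":0,"z":-35,"rx":0,"ry":0,"rz":0,"hand":5},{"x":0,"y":0,"z":-35,"rx":0,"ry":0,"rz":0,"hand":5},{"x":0,"y":0,"z":-15,"rx":0,"ry":0,"rz":0,"hand":5},{"x":0,"y":0,"z":0,"rx":0,"ry":0,"rz":0,"hand":5}]' 30; python3 -c "
from h import *
print(go(579.8,18.8),sense()['eef_pos'],sense()['qpos'].round(2))"
```

```text
clock: 31.02
eef_pos: [584.5, 221.7, 19.9]
tcp_rot: [-3.142, -0.0, 0.001]
contact_force: [0.4, 0.1, 0.2]
opening: 0.131
grasp_force: 31.6
clock: 31.65
eef_pos: [585.1, 221.9, 121.1]
tcp_rot: [-3.141, -0.002, 0.001]
contact_force: [0.2, 0.7, -0.7]
opening: 0.127
grasp_force: 31.5
(array([ -5.5, 203.1]), np.float64(121.1), np.float64(0.001)) [585.09733206 221.89864646 121.05789222] [ 0.36  0.47  1.72 -0.    0.94  1.93]
```

```bash
python3 -m creep '[{"x":-0.5,"y":20,"z":0,"rx":0,"ry":0,"rz":0,"hand":5},{"x":-1,"y":40,"z":0,"rx":0,"ry":0,"rz":0,"hand":5},{"x":-1.4,"y":50,"z":0,"rx":0,"ry":0,"rz":0,"hand":5},{"x":-1.3,"y":48,"z":0,"rx":0,"ry":0,"rz":0,"hand":5},{"x":-0.8,"y":30,"z":0,"rx":0,"ry":0,"rz":0,"hand":5},{"x":-0.5,"y":15.1,"z":5,"rx":0,"ry":0,"rz":0,"hand":5},{"x":0,"y":0,"z":10,"rx":0,"ry":0,"rz":-0.12,"hand":5},{"x":0,"y":0,"z":10,"rx":0,"ry":0,"rz":-0.12,"hand":5},{"x":0,"y":0,"z":5,"rx":0,"ry":0,"rz":0,"hand":5},{"x":0,"y":0,"z":0,"rx":0,"ry":0,"rz":0,"hand":5},{"x":0,"y":0,"z":0,"rx":0,"ry":0,"rz":0,"hand":5}]' 30; python3 -c "
from h import *
print(go(579.8,18.8),sense()['eef_pos'],sense()['contact_force'])"
```

```text
clock: 33.02
eef_pos: [579.2, 18.7, 90.0]
tcp_rot: [3.142, -0.0, 0.24]
contact_force: [0.4, 0.1, 0.0]
opening: 0.128
grasp_force: 31.5
(array([0.6, 0.1]), np.float64(90.0), np.float64(0.24)) [579.24221379  18.74938448  89.95411187] [0.35668721 0.05945346 0.02359059]
```

Lower onto the crest gently.

```bash
python3 -m creep '[{"x":0.5,"y":0,"z":2,"rx":0,"ry":0,"rz":0,"hand":5},{"x":0,"y":0,"z":2,"rx":0,"ry":0,"rz":0,"hand":5},{"x":0,"y":0,"z":1,"rx":0,"ry":0,"rz":0,"hand":5},{"x":0,"y":0,"z":0,"rx":0,"ry":0,"rz":0,"hand":5}]' 30; python3 -m creep '[{"x":0,"y":0,"z":0.8,"rx":0,"ry":0,"rz":0,"hand":5},{"x":0,"y":0,"z":0.5,"rx":0,"ry":0,"rz":0,"hand":5},{"x":0,"y":0,"z":0,"rx":0,"ry":0,"rz":0,"hand":5}]' 30
```

```text
clock: 33.52
eef_pos: [579.6, 18.7, 84.8]
tcp_rot: [-3.142, 0.0, 0.241]
contact_force: [-0.7, 0.6, -0.1]
opening: 0.125
grasp_force: 31.5
clock: 33.9
eef_pos: [579.6, 18.7, 83.5]
tcp_rot: [-3.142, 0.0, 0.241]
contact_force: [0.2, 0.4, -0.7]
opening: 0.133
grasp_force: 31.5
```

```bash
python3 -m creep '[{"x":0,"y":0,"z":0.4,"rx":0,"ry":0,"rz":0,"hand":5},{"x":0,"y":0,"z":0,"rx":0,"ry":0,"rz":0,"hand":5}]' 30
```

```text
clock: 34.15
eef_pos: [579.6, 18.7, 83.2]
tcp_rot: [-3.142, 0.0, 0.241]
contact_force: [-0.3, -0.1, -0.2]
opening: 0.131
grasp_force: 31.5
```

```bash
python3 -m creep '[{"x":0,"y":0,"z":0.5,"rx":0,"ry":0,"rz":0,"hand":5},{"x":0,"y":0,"z":0,"rx":0,"ry":0,"rz":0,"hand":5}]' 30;  python3 -m creep '[{"x":0,"y":0,"z":0.5,"rx":0,"ry":0,"rz":0,"hand":5},{"x":0,"y":0,"z":0,"rx":0,"ry":0,"rz":0,"hand":5}]' 30
```

```text
clock: 34.4
eef_pos: [579.6, 18.7, 82.7]
tcp_rot: [3.142, 0.0, 0.241]
contact_force: [0.3, 0.5, -0.8]
opening: 0.131
grasp_force: 31.5
clock: 34.65
eef_pos: [579.6, 18.7, 82.1]
tcp_rot: [-3.142, 0.0, 0.241]
contact_force: [-0.4, -0.5, -0.2]
opening: 0.131
grasp_force: 31.5
```

Still free 1.8 mm below the crest height, so the slot seems to be finding the tang.

```bash
python3 -m creep '[{"x":0,"y":0,"z":0.5,"rx":0,"ry":0,"rz":0,"hand":5},{"x":0,"y":0,"z":0.5,"rx":0,"ry":0,"rz":0,"hand":5},{"x":0,"y":0,"z":0,"rx":0,"ry":0,"rz":0,"hand":5}]' 30;  python3 -m creep '[{"x":0,"y":0,"z":0.7,"rx":0,"ry":0,"rz":0,"hand":5},{"x":0,"y":0,"z":0.7,"rx":0,"ry":0,"rz":0,"hand":5},{"x":0,"y":0,"z":0,"rx":0,"ry":0,"rz":0,"hand":5}]' 30
```

```text
clock: 35.02
eef_pos: [579.6, 18.7, 81.1]
tcp_rot: [-3.142, 0.0, 0.241]
contact_force: [-0.2, -0.8, -0.6]
opening: 0.129
grasp_force: 31.5
clock: 35.4
eef_pos: [579.6, 18.7, 79.7]
tcp_rot: [-3.142, 0.0, 0.241]
contact_force: [0.2, -0.4, -1.3]
opening: 0.125
grasp_force: 31.5
```

```bash
python3 -m creep '[{"x":0,"y":0,"z":1,"rx":0,"ry":0,"rz":0,"hand":5},{"x":0,"y":0,"z":1,"rx":0,"ry":0,"rz":0,"hand":5},{"x":0,"y":0,"z":0.8,"rx":0,"ry":0,"rz":0,"hand":5},{"x":0,"y":0,"z":0,"rx":0,"ry":0,"rz":0,"hand":5}]' 30;  python3 -m creep '[{"x":0,"y":0,"z":0.6,"rx":0,"ry":0,"rz":0,"hand":5},{"x":0,"y":0,"z":0.5,"rx":0,"ry":0,"rz":0,"hand":5},{"x":0,"y":0,"z":0,"rx":0,"ry":0,"rz":0,"hand":5}]' 30
```

```text
clock: 35.9
eef_pos: [579.6, 18.7, 76.9]
tcp_rot: [-3.142, 0.0, 0.241]
contact_force: [0.1, -0.2, -1.0]
opening: 0.131
grasp_force: 31.5
clock: 36.28
eef_pos: [579.6, 18.7, 75.8]
tcp_rot: [-3.142, 0.0, 0.241]
contact_force: [-0.1, 0.3, -0.4]
opening: 0.132
grasp_force: 31.5
```

```bash
python3 -m creep '[{"x":0,"y":0,"z":0.5,"rx":0,"ry":0,"rz":0,"hand":5},{"x":0,"y":0,"z":0,"rx":0,"ry":0,"rz":0,"hand":5}]' 30
```

```text
clock: 36.52
eef_pos: [579.7, 18.7, 75.5]
tcp_rot: [3.142, -0.0, 0.241]
contact_force: [-0.2, -0.5, -0.0]
opening: 0.13
grasp_force: 31.7
```

```bash
python3 -m creep '[{"x":0,"y":0,"z":0.3,"rx":0,"ry":0,"rz":0,"hand":5},{"x":0,"y":0,"z":0,"rx":0,"ry":0,"rz":0,"hand":5}]' 30
```

```text
clock: 36.78
eef_pos: [579.7, 18.8, 75.3]
tcp_rot: [3.142, -0.0, 0.241]
contact_force: [-1.0, 0.4, 2.6]
opening: 0.129
grasp_force: 31.9
```

Home with a light touch. Release, retreat and look.

```bash
python3 -m creep '[{"x":0,"y":0,"z":0,"rx":0,"ry":0,"rz":0,"hand":45},{"x":0,"y":0,"z":0,"rx":0,"ry":0,"rz":0,"hand":45},{"x":0,"y":0,"z":0,"rx":0,"ry":0,"rz":0,"hand":45},{"x":0,"y":0,"z":-10,"rx":0,"ry":0,"rz":0,"hand":60},{"x":0,"y":0,"z":-30,"rx":0,"ry":0,"rz":0,"hand":60},{"x":0,"y":0,"z":-40,"rx":0,"ry":0,"rz":0,"hand":60},{"x":0,"y":0,"z":-40,"rx":0,"ry":0,"rz":0,"hand":60},{"x":0,"y":40,"z":0,"rx":0,"ry":0,"rz":0,"hand":60},{"x":0,"y":50,"z":0,"rx":0,"ry":0,"rz":0,"hand":60},{"x":0,"y":50,"z":0,"rx":0,"ry":0,"rz":0,"hand":60},{"x":0,"y":40,"z":0,"rx":0,"ry":0,"rz":0,"hand":60},{"x":0,"y":0,"z":0,"rx":0,"ry":0,"rz":0,"hand":60}]' 30; python3 -c "
from h import *
im=grab_frame('scene');t=grab_frame('top')
u,v=w2px('scene',[[579.8,19,50]])[0].round().astype(int); c=cv2.resize(im[v-20:v+20,u-20:u+20],(400,400),interpolation=cv2.INTER_CUBIC)
u,v=w2px('top',[[560,19,50]])[0].round().astype(int); d=cv2.resize(t[v-50:v+50,u-50:u+50],(400,400),interpolation=cv2.INTER_CUBIC)
cv2.imwrite('pics/end.png',np.hstack([c,d])[:,:,::-1])"
```

```text
clock: 38.28
eef_pos: [623.0, -158.7, 195.7]
tcp_rot: [3.141, -0.001, 0.238]
contact_force: [0.1, 0.5, 0.4]
opening: 0.708
grasp_force: 0.0
```

View pics/end.png

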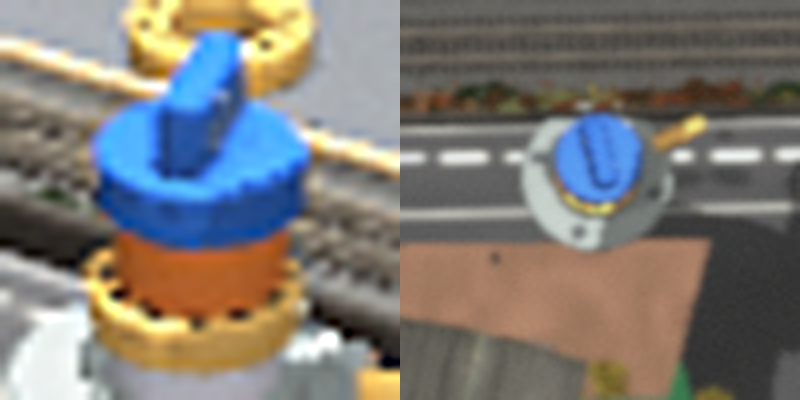

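The cap sits flat on the spacer, centred at (200,170) in the scene crop. The disc is seated below it and the base looks undisturbed.

```bash
python3 -c "
from rig import *
print(sign_off())"
```

```text
the job is handed in; nothing more can be done
None
```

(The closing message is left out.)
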